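# Load the battery weld fixture and index it to the electrodes

## Robot

A 6-joint arm with a two-finger parallel gripper is mounted at the origin on the work surface. World frame = base frame: x ahead of the robot, y to its left, z up, the work surface at z = 0. Lengths are in m, angles in degrees, forces in N, time in s.
With the tool pointing down it reaches from about 0.35 to 0.875 m from the base axis. Payload 4.2 kg.
Tool frame: the origin (TCP) lies at the very end of the fingers, on their centre line; the grasp point (between the pads) lies 19 mm behind it; z points along the fingers, y is the line along which they close (so a half turn about z gives the same grasp; the last joint's range is limited). The gripper opens to 87 mm and grips with 3 to 60 N. Pads are 19 mm wide; open, the fingers measure 117 mm over their backs; the gripper's body (75 mm by 190 mm) begins 51 mm behind the grasp point.
Start: joints at [83.572, 22.042, 0.453, 0, -68.411, -14.817], TCP at [0.226, 0.583, 0.187] pointing down, gripper open.
Joint ranges: [-179.83, 179.83], [-69.29, 118.12], [-61.27, 80.66], [-181.25, 117.63], [-171.15, -9.14], [-177.46, 177.46]. Speed limits (degrees/s): [159.86, 159.86, 180, 180, 180, 180].

## Interface

Orientations are given as a 3x3 rotation matrix whose columns are the frame's x, y, z axes.
In Python, from station import r gives the robot as it stands.
- The arm moves only by the tool jog_arm, never from a script. Its argument "plan" is text: rows parted by semicolons, each of 7 numbers parted by spaces: the shift along the tool's x, y, z normalised to -1 to 1, where 1 is 0.025 m, then the turn, a rotation vector about the tool's x, y, z normalised to -1 to 1, where 1 is 8 degrees, then the closure, from -1 (fully open) to 1 (shut). A call has exactly 10 rows; each row shifts and turns the commanded pose from where the row before left it, along the tool's axes as they then stand; what a row does not reach is not made up. A row lasts 1/10 s, in which the tool goes at most 50 mm and 8.59 degrees, less where a joint would pass 70% of its speed; a pose out of reach is approached as far as the arm can. A call with a number of a shift or a turn outside -1 to 1 is refused whole. A call with a gripper value outside its range is refused whole. The fingers move at their own pace and stop on an object; the grip force is fixed at half the most. Time passes only in rows, so rows that do not move let the fingers close, or fill a call up. It gives the time, the measured TCP pose, the force, the opening and the grip force at its end, in the units of the state.
- r.sense(): the state, without advancing time (a new reading comes with each control period).
- r.capture(name): name is "side" or "top" or "wrist"; returns (picture, depth): 480x640x3 uint8, red, green, blue; 480x640 float32, m along the optical axis (not along the pixel's ray), 0 where there is no reading.
- r.get_calibration(name): a dict with "mtx" (3x3 intrinsics, pixels), "extrinsics" (4x4, takes a point from camera to world coordinates). Camera axes: x right, y up, looking along -z (the intrinsics and any distortion apply to the point x, -y, -z); pixel columns grow to the right and rows downward; lengths in m; the calibration is good to about 2 mm. A picture is of the moment at which its call begins: read the wrist's pose just before it. get_calibration takes no time and is no camera call; for the wrist camera it gives the pose at the moment of the call.
- r.finish_job(): hands the job in; it is judged then, once.
The state is a dict: "time_s": time; "joints": joint angles; "joint_velocities": joint speeds; "effort": joint torques, N m; "tcp_pos": TCP position; "ee_rot": TCP orientation; "wrist_force": force on the tool from outside, world axes, zero at the start; "moment": the same for the moment, N m; "gripper_width": opening from 0.0 (shut) to 1.0 (fully open); "gripper_force": force on a finger pad.
Only numpy, scipy, OpenCV 4.12 (cv2) and the standard library are available. Lean on these libraries where they do the work, as an engineer would, in place of code of your own. Each camera call takes 0.05 s, during which the arm holds its last target. There are 200 camera calls.

## Task

Load the weld fixture for the scooter battery: with its head in the loading position, where it stands now, stack the two three-cell blocks squarely in the nest between the white cheeks, one on the other, cell ends at the open sides; lower each gently until it rests, without dropping it. Then pull up the sprung index plunger, swing the head the quarter turn that brings the cell ends in front of the copper electrodes, let the plunger drop fully home in its notch, and let go. Leave the two-cell block in its channel, and the bottle, the spool and the screw dish where they are.

Things in the scene. Friction and masses are not known exactly. Their poses are not given: they have to be found in the camera images.
- fixture: Indexing weld fixture, fixed: grey round base, radius 116 mm, with a 90 mm wide tongue to 180 mm along its +x. Origin: centre of its underside, on the head's upright axis. On the -x side a steel index plate (86 to 114 mm from the axis, top 26 mm up) has four radial notches 30 degrees apart.
- electrodes (a point): Midpoint between the tips of the two copper electrodes: level rods 24 mm apart, 82 mm up, 51 mm from the head's axis on the fixture's +x side, fixed. Behind them, from 98 mm on, their black holder and a grey post 112 mm high, to 173 mm from the axis, 56 mm wide.
- head (a joint): Turning of the aluminium head (disc radius 78 mm, top 42 mm up), rad: 0 loading position (start), 1.571 welding position; grows anticlockwise from above. Stops at -0.04 and 1.61. Notches at 0, 0.524, 1.047, 1.571. Locked (play 0.015) while the plunger is home in a notch; with it lifted, turns against 0.12 N m.
- nest (a point): Centre of the nest floor, 50 mm up, on the head's axis; turns with the head. x: direction of a loaded block's cells, to the two open sides; along fixture y when loading, along fixture x when welding. At y +-31.5 mm stand white cheeks 63 mm apart, 46 mm long, 6 mm thick, to 117 mm above the bench, the last 11 mm flared to 70 mm apart inside, 80 mm outside.
- plunger (a joint): Lift of the sprung index plunger on the head's arm, m: 0 fully home in a notch, about 0.0095 riding on the index plate between notches, 0.018 upper stop. A spring pulls it down, 4 N at 0 and 7 N at 0.014. Raise it 12 to 15 mm to turn the head; let go over a notch, it drops home.
- knob_mid (a point): Middle of the plunger's black pull knob: upright cylinder 30 mm across, 24 mm high, this point 72 mm up when home, 100 mm from the head's axis, 45 degrees from nest x towards nest y. It goes round with the head and spins freely on its upright axis, so the gripper need not turn. Below it a 22 mm bush (top 56 mm up) on an arm 36 mm wide (top 42 mm up).
- block_loose: Three-cell block flat on the open bench, turned any way. Flat stiff slab 66 mm along its cells (own x), 58 mm across (y), 21 mm thick (z up), 0.16 kg: three blue cells side by side in black end holders, steel cell ends on the two x faces. Origin: centre of its underside; either end may lead.
- block_stored: Three-cell block lying in the channel, cell ends covered by its fences (2 mm off), 58 mm sides open. Flat stiff slab 66 mm along its cells (own x), 58 mm across (y), 21 mm thick (z up), 0.16 kg: three blue cells side by side in black end holders, steel cell ends on the two x faces. Origin: centre of its underside; either end may lead.
- pair_block: Two-cell block, a bystander in the same channel: 66 mm along the cells (x), 39 mm across (y), 21 mm thick, otherwise like the others. Origin at the centre of its underside.
- channel: Grey plastic storage channel, fixed: 220 mm long (x), open at both ends, 80 mm wide (y), floor 4 mm thick, a fence 5 mm thick and 30 mm high along each long side, 70 mm apart inside. Origin at the centre of its underside. The blocks lie in it with their x along channel y, about 50 mm either side of the middle; which is at which end varies.
- bottle: White bottle, a bystander: 60 mm in diameter, 140 mm high, upright. Origin at the centre of its underside.
- spool: Spool of nickel strip lying flat, a bystander: 96 mm in diameter, 22 mm high. Origin at the centre of its underside.
- dish: Round steel dish with screws, a bystander: 92 mm in diameter at the rim, 24 mm high. Origin at the centre of its underside.
There are look-alikes about, which are no part of the job. What is shaped like the block_stored but brown or pink is not meant.

How it is judged:
By the outcome, as a careful person would: the job done as asked, in the order asked, and still so for the second after the job is handed in, with the robot touching nothing.
It also fails if it takes over 72 s, if anything falls off the work surface, if the arm or the gripper's body presses on something with over 40 N, if the wrist force passes 120 N, or if a joint passes its speed limit or range.

## Working session

There is one attempt and no reset: what is moved stays moved. The work goes in short steps, Python scripts to look and compute and a tool call to move; the robot and the scene stay as the last step left them, time stands still between calls to the robot, and variables do not carry over. Pictures are saved under pics/ and viewed, at most 10 in all, crops included, and the job is handed in when it is done.

Besides the shell and the picture viewer there is one more tool, called after "Request:" by a JSON object that holds its "method" and its "body", one argument or row to a line. jog_arm: Moves the arm, as the interface text tells. Scaled input: -1 to 1 covers 0.025 m each way for a shift and 8 degrees each way for a turn. Its arguments: {"type":"object","properties":{"plan":{"type":"string"}},"required":["plan"]}

```bash
mkdir -p pics; ls; python3 - <<'E'
from station import r
import cv2,numpy as np
s=r.sense();print(s)
for n in("top","side"):
    p,d=r.capture(n);cv2.imwrite(f"pics/{n}0.png",p[:,:,::-1]);np.savez(f"pics/{n}0.npz",p=p,d=d,K=r.get_calibration(n)["mtx"],E=r.get_calibration(n)["extrinsics"])
    print(r.get_calibration(n))
E
```

```text
pics
{'time_s': 0.0, 'joints': array([ 8.35707280e+01,  2.20913108e+01,  3.79650814e-01, -2.83667365e-02,
       -6.84109615e+01, -1.48175601e+01]), 'joint_velocities': array([-0.04197418, -0.04408325,  0.00628199, -0.0293442 , -0.05243082,
        0.09662375]), 'effort': array([-1.47494757e-03, -3.90660381e+01,  1.87403172e+01,  4.21996862e+00,
        1.10270904e-02, -1.85312992e-04]), 'tcp_pos': array([0.22622343, 0.581892  , 0.18555463]), 'ee_rot': array([[ 9.31961734e-01, -3.62555983e-01, -6.97107211e-04],
       [-3.62556639e-01, -9.31959429e-01, -2.07509706e-03],
       [ 1.02663216e-04,  2.18665190e-03, -9.99997604e-01]]), 'wrist_force': array([-0.17902208, -0.75724135, -0.01305465]), 'moment': array([-0.00682723, -0.00913559, -0.02106615]), 'gripper_force': 0.0, 'gripper_width': 0.9986242847942793}
{'mtx': array([[467.40002069,   0.        , 321.3882851 ],
       [  0.        , 467.40002069, 245.57254451],
       [  0.        ,   0.        ,   1.        ]]), 'extrinsics': array([[-0.01048264,  0.98657959, -0.16294422,  0.36154368],
       [-0.99930372, -0.01617117, -0.0336238 , -0.01269001],
       [-0.03580756,  0.1624783 ,  0.98606218,  1.1370121 ],
       [ 0.        ,  0.        ,  0.        ,  1.        ]])}
{'mtx': array([[433.20180541,   0.        , 311.44008532],
       [  0.        , 433.20180541, 239.42426246],
       [  0.        ,   0.        ,   1.        ]]), 'extrinsics': array([[ 0.71501977,  0.40862398, -0.56725054, -0.03260371],
       [-0.69908152,  0.42445407, -0.57543355, -0.57365802],
       [ 0.00563585,  0.80800073,  0.58915452,  0.66541663],
       [ 0.        ,  0.        ,  0.        ,  1.        ]])}
```

View pics/top0.png

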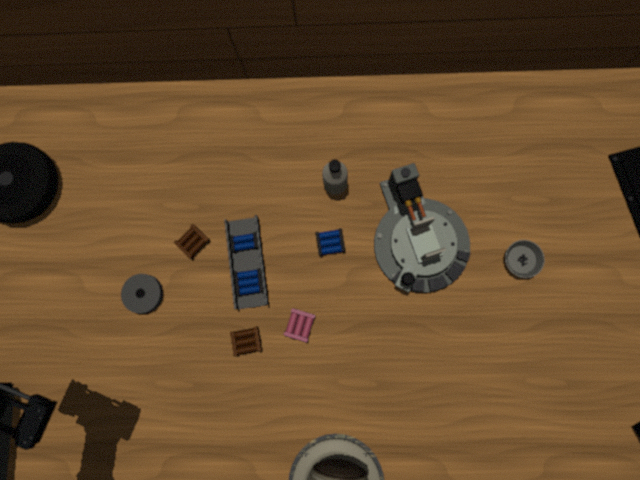

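View pics/side0.png

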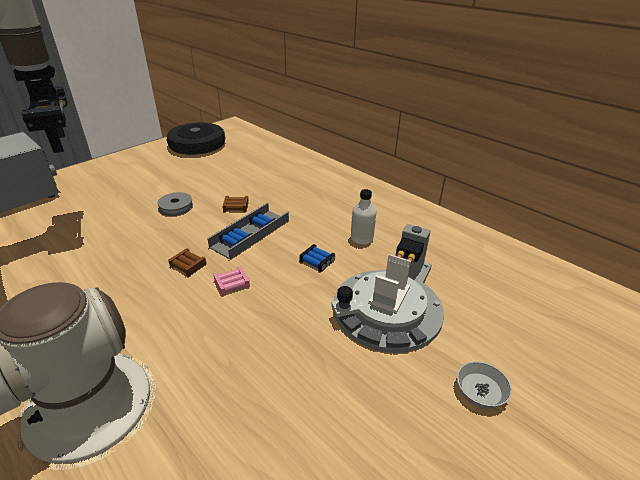

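Top view: loose blue block at (330,242); the channel holds blue blocks at (248,282) and (243,242); fixture about (423,243), knob (407,281), electrodes up at (414,207). Brown blocks at (193,241) and (246,342) and pink at (299,325) are look-alikes. I'll confirm in an enlarged crop.

```bash
python3 - <<'E'
import cv2
p=cv2.imread("pics/top0.png")
a=cv2.resize(p[205:315,215:355],None,fx=5,fy=5,interpolation=cv2.INTER_CUBIC)
b=cv2.resize(p[155:300,365:480],None,fx=4,fy=4,interpolation=cv2.INTER_CUBIC)
cv2.imwrite("pics/c1.png",cv2.convertScaleAbs(a,alpha=1.6));cv2.imwrite("pics/c2.png",cv2.convertScaleAbs(b,alpha=1.5))
E
```

```text
(no output)
```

View pics/c1.png

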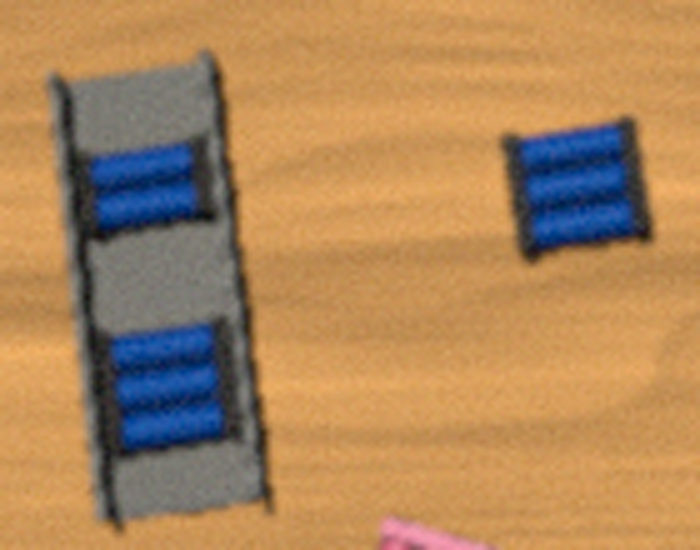

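View pics/c2.png

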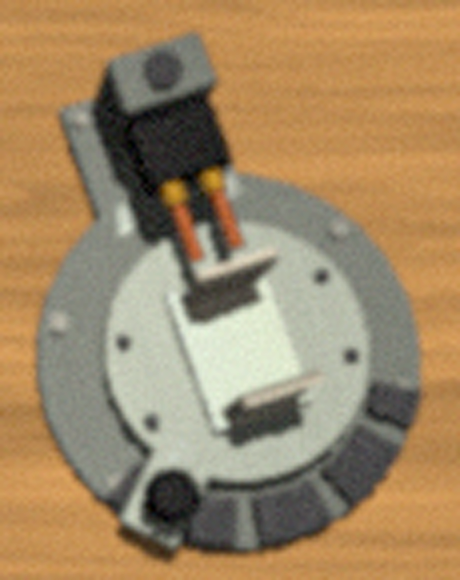

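The crop shows three cells in the channel block at top-image (248,282) (crop (170,387)) and two cells in the one at (243,242), so the former is block_stored. The free blue block at (330,242) has three cells: block_loose. The brown and pink ones are ignored. Knob is at c2 (170,495).

```bash
cat > h.py <<'E'
import numpy as np,cv2
def ray(uv,K,E):
    uv=np.atleast_2d(uv).astype(float)
    d=np.c_[(uv[:,0]-K[0,2])/K[0,0],-(uv[:,1]-K[1,2])/K[1,1],-np.ones(len(uv))]
    return d@E[:3,:3].T
def onz(uv,z,K,E):
    d=ray(uv,K,E);t=(z-E[2,3])/d[:,2];return E[:3,3]+d*t[:,None]
def cloud(d,K,E):
    v,u=np.mgrid[:d.shape[0],:d.shape[1]]
    P=(ray(np.c_[u.ravel(),v.ravel()],K,E)*d.ravel()[:,None]+E[:3,3]);P[d.ravel()==0]=np.nan
    return P.reshape(*d.shape,3)
def proj(P,K,E):
    c=(np.atleast_2d(P)-E[:3,3])@E[:3,:3];return np.c_[K[0,2]-K[0,0]*c[:,0]/c[:,2],K[1,2]+K[1,1]*c[:,1]/c[:,2]]
def blue(p):
    p=p.astype(int);return (p[...,2]>p[...,0]+35)&(p[...,2]>60)
def fitc(xy,R):
    from scipy.optimize import least_squares
    return least_squares(lambda c:np.hypot(*(xy-c[:2]).T)-R,xy.mean(0),loss='soft_l1',f_scale=.002).x
E
python3 - <<'E'
from h import *
f=np.load("pics/top0.npz");p,d,K,E=[f[k] for k in("p","d","K","E")]
P=cloud(d,K,E)
print("bench z",np.nanmedian(P[380:420,330:430,2]))
m=blue(p).astype(np.uint8);n,l,s,c=cv2.connectedComponentsWithStats(cv2.morphologyEx(m,cv2.MORPH_CLOSE,np.ones((5,5))))
for i in range(1,n):
    if s[i,4]>100:
        b=l==i;z=np.nanmedian(P[b][:,2]);w=onz(c[i],z,K,E)[0]
        v,u=np.nonzero(b);Q=onz(np.c_[u,v],z,K,E)[:,:2]
        rc=cv2.minAreaRect((Q*1000).astype(np.float32));print(c[i],s[i,4],w,rc)
for nm,uv,z in [("loose",[(505,138),(630,122),(650,238),(528,258)],.021),("chan",[(55,80),(205,55),(268,505),(112,525)],.03)]:
    q=onz(np.array(uv)/5+[215,205],z,K,E);print(nm,q[:,:2].round(4).tolist(),q.mean(0))
# head disc top
R=P[155:300,365:480]
for zc,nm in((.042,"head"),(.026,"plate")):
    b=(abs(R[...,2]-zc)<.003).astype(np.uint8);print(nm,b.sum(),np.nanmedian(R[b>0][:,:],0))
nb=cv2.morphologyEx((abs(R[...,2]-.042)<.004).astype(np.uint8),cv2.MORPH_OPEN,np.ones((3,3)))
cn=max(cv2.findContours(nb,0,1)[0],key=cv2.contourArea)[:,0]+[365,155]
xy=onz(cn,.042,K,E)[:,:2];c0=fitc(xy,.078);print("head c",c0)
k=onz(np.array([[170,495]])/4+[365,155],.084,K,E)[0];print("knob",k,np.degrees(np.arctan2(*(k[:2]-c0)[::-1])),np.hypot(*(k[:2]-c0)))
print("post/bottle/max z",[ (onz([[u,v]],z,K,E)[0]).round(3) for u,v,z in((405,172,.112),(335,166,.14))])
t=R[(R[...,2]>.105)&(R[...,2]<.125)];print(len(t))
E
```

```text
bench z 0.0010117055763319005
[329.74634146 241.68780488] 410 [0.55551254 0.00503238 0.01902309] ((555.5633544921875, 5.000312805175781), (51.04058074951172, 48.54513931274414), 8.660069465637207)
[243.15241636 241.43866171] 269 [0.55898585 0.21586128 0.02284988] ((559.125244140625, 215.98779296875), (33.91118240356445, 48.00161361694336), 8.640626907348633)
[247.93918919 281.4954955 ] 444 [0.46113163 0.20260697 0.02303651] ((460.88568115234375, 202.50701904296875), (52.889713287353516, 49.06007766723633), 7.38139009475708)
loose [[0.5782, 0.0381], [0.585, -0.0228], [0.5279, -0.0314], [0.519, 0.0276]] [0.55252402 0.00287983 0.021     ]
chan [[0.6091, 0.2574], [0.6202, 0.1839], [0.4019, 0.1513], [0.3934, 0.2253]] [0.50615235 0.20447445 0.03      ]
head 1954 [ 0.53649538 -0.20608353  0.04265975]
plate 562 [ 0.46508583 -0.25821909  0.02659198]
head c [ 0.55391395 -0.21325713]
knob [ 0.45694945 -0.16928571  0.084     ] 155.60668166453974 0.10646877008551366
post/bottle/max z [array([ 0.697, -0.169,  0.112]), array([ 0.705, -0.011,  0.14 ])]
538
```

```bash
cat >> h.py <<'E'
def go(s,tgt,yang=None):
    """tool-frame units to reach tgt (translate first, then turn so tool y has world angle yang)"""
    R=s["ee_rot"];p=s["tcp_pos"]
    print("t",round(s["time_s"],2),"tcp",p.round(4),"yang",round(np.degrees(np.arctan2(R[1,1],R[0,1])),2),"F",s["wrist_force"].round(1))
    print("shift units",(R.T@(np.array(tgt)-p)/.025).round(2))
    if yang is not None:
        a=np.radians(yang);y=np.array([np.cos(a),np.sin(a),0]);z=np.array([0,0,-1.]);T=np.c_[np.cross(y,z),y,z]
        print("turn units",(np.degrees(cv2.Rodrigues(R.T@T)[0].ravel())/8).round(2),"shift after turn",(T.T@(np.array(tgt)-p)/.025).round(2))
E
python3 - <<'E'
from h import *;from station import r
s=r.sense();C=r.get_calibration("wrist");E=C["extrinsics"];R=s["ee_rot"]
print("cam in tool",(R.T@(E[:3,3]-s["tcp_pos"])).round(4),(R.T@E[:3,:3]).round(3),C["mtx"][0])
go(s,[.461,.2026,.2],-171.5)
E
```

```text
cam in tool [ 0.0826 -0.0002 -0.1983] [[-0.001  0.953  0.304]
 [ 1.     0.001 -0.001]
 [-0.001  0.304 -0.953]] [345.5675718    0.         318.67818092]
t 0.1 tcp [0.2263 0.582  0.1857] yang -111.26 F [ 0.6 -1.1  0.4]
shift units [14.25 10.74 -0.55]
turn units [ 0.01 -0.01  7.53] shift after turn [16.4  -7.04 -0.57]
```

Request:
{"method": "jog_arm", "body": {
  "plan": "1 0.76 0 0 0 0 -1;1 0.76 0 0 0 0 -1;1 0.76 0 0 0 0 -1;1 0.76 0 0 0 0 -1;1 0.76 0 0 0 0 -1;1 0.76 0 0 0 0 -1;1 0.76 0 0 0 0 -1;1 0.76 0 0 0 0 -1;1 0.76 0 0 0 0 -1;1 0.76 0 0 0 0 -1"
}}

```text
time_s: 1.1
tcp_pos: [0.3908, 0.3134, 0.1863]
ee_rot: [[0.932, -0.362, -0.001], [-0.362, -0.932, -0.0], [-0.0, 0.001, -1.0]]
wrist_force: [0.2, -0.3, -0.7]
gripper_width: 0.999
gripper_force: 0.0
```

Request:
{"method": "jog_arm", "body": {
  "plan": "1 0.76 0 0 0 0 -1;1 0.76 0 0 0 0 -1;1 0.76 0 0 0 0.94 -1;1 0.76 0 0 0 0.94 -1;0 0 0 0 0 0.94 -1;0 0 0 0 0 0.94 -1;0 0 0 0 0 0.94 -1;0 0 0 0 0 0.94 -1;0 0 0 0 0 0.94 -1;0 0 0 0 0 0.94 -1"
}}

```text
time_s: 2.1
tcp_pos: [0.4523, 0.2056, 0.1862]
ee_rot: [[0.144, -0.99, -0.001], [-0.99, -0.144, -0.0], [0.0, 0.001, -1.0]]
wrist_force: [-0.5, 0.0, 0.3]
gripper_width: 0.997
gripper_force: 0.0
```

```bash
cat >> h.py <<'E'
def shot(r,name,cam="wrist"):
    C=r.get_calibration(cam);p,d=r.capture(cam);np.savez(f"pics/{name}.npz",p=p,d=d,K=C["mtx"],E=C["extrinsics"]);cv2.imwrite(f"pics/{name}.png",cv2.convertScaleAbs(p[:,:,::-1],alpha=1.3))
    return p,d,C["mtx"],C["extrinsics"]
def blues(p,d,K,E):
    P=cloud(d,K,E);m=cv2.morphologyEx(blue(p).astype(np.uint8),cv2.MORPH_CLOSE,np.ones((9,9)));n,l,s,c=cv2.connectedComponentsWithStats(m)
    for i in range(1,n):
        if s[i,4]>800:
            v,u=np.nonzero(l==i);z=np.nanpercentile(P[l==i][:,2],80);Q=onz(np.c_[u,v],z,K,E)[:,:2]
            rc=cv2.minAreaRect((Q*1000).astype(np.float32));print("blue",c[i].round(),s[i,4],"z",z.round(4),np.round(rc[0],1),np.round(rc[1],1),round(rc[2],2))
E
python3 - <<'E'
from h import *;from station import r
s=r.sense();a=shot(r,"w1");blues(*a);go(s,[.461,.2026,.1],-171.5)
E
```

```text
blue [238.   7.] 856 z 0.02 [551.1  24.3] [53.2 11. ] 8.26
blue [219. 212.] 1521 z 0.0238 [556.1 217. ] [35.9 49. ] 7.84
blue [308. 212.] 1156 z 0.0238 [461.  204.4] [51.9 45.7] 6.55
t 2.1 tcp [0.4523 0.2056 0.1862] yang -171.73 F [-0.5  0.   0.3]
shift units [ 0.17 -0.33  3.45]
turn units [ 0.01 -0.   -0.03] shift after turn [ 0.17 -0.33  3.45]
```

View pics/w1.png

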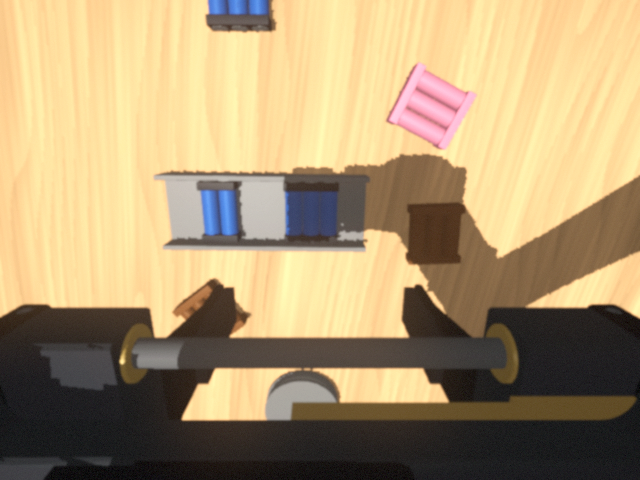

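Wrist view: three-cell stored block at about (312,212), pair at (219,212), pink at (432,105), loose at the top edge (238,10). Descending on the stored block.

Request:
{"method": "jog_arm", "body": {
  "plan": "0.13 -0.33 1 0 0 0 -1;0 0 1 0 0 0 -1;0 0 1 0 0 0 -1;0 0 1 0 0 0 -1;0 0 1 0 0 0 -1;0 0 1 0 0 0 -1;0 0 0.6 0 0 0 -1;0 0 0.35 0 0 0 -1;0 0 0.2 0 0 0 -1;0 0 0 0 0 0 1"
}}

```text
time_s: 3.15
tcp_pos: [0.4612, 0.2038, 0.0077]
ee_rot: [[0.15, -0.989, -0.0], [-0.989, -0.15, -0.0], [0.0, 0.0, -1.0]]
wrist_force: [-0.8, -0.5, -1.1]
gripper_width: 0.963
gripper_force: 0.0
```

Request:
{"method": "jog_arm", "body": {
  "plan": "0 0 0 0 0 0 1;0 0 0 0 0 0 1;0 0 0 0 0 0 1;0 0 0 0 0 0 1;0 0 0 0 0 0 1;0 0 0 0 0 0 1;0 0 0 0 0 0 1;0 0 0 0 0 0 1;0 0 0 0 0 0 1;0 0 0 0 0 0 1"
}}

```text
time_s: 4.15
tcp_pos: [0.4612, 0.2039, 0.0079]
ee_rot: [[0.149, -0.989, -0.0], [-0.989, -0.149, -0.0], [0.0, 0.0, -1.0]]
wrist_force: [-0.4, -0.5, 0.0]
gripper_width: 0.085
gripper_force: 0.0
```

```bash
python3 - <<'E'
from h import *;from station import r
s=r.sense();print(s["gripper_width"]);a=shot(r,"w2");blues(*a);t=shot(r,"t2","top");blues(*t)
p=cv2.imread("pics/w2.png");q=cv2.imread("pics/t2.png")
q=cv2.resize(q[200:350,170:350],None,fx=2.6,fy=2.6)
cv2.imwrite("pics/m2.png",np.hstack([cv2.resize(p[:480],(440,390))[:390],q[:390,:360]]))
E
```

```text
0.08475343129964484
blue [153. 282.] 5033 z 0.0236 [554.5 216.7] [38.2 49.4] 8.55
blue [319. 276.] 4919 z 0.0237 [459.9 204.2] [53.3 47.3] 7.61
```

View pics/m2.png

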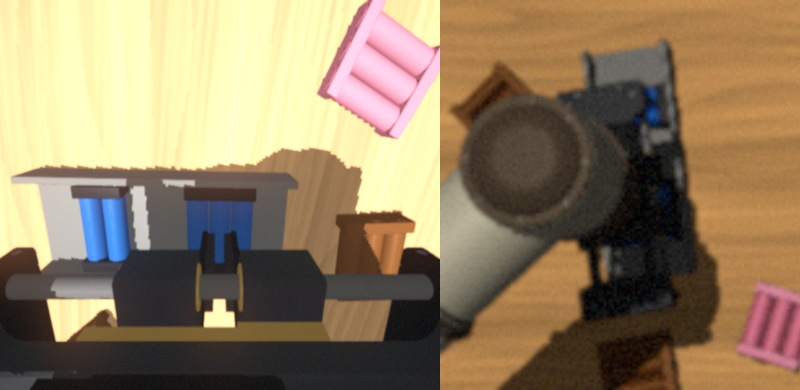

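```bash
python3 - <<'E'
from h import *;from station import r
f=np.load("pics/w2.npz");p,d,K,E=[f[k] for k in("p","d","K","E")];P=cloud(d,K,E)
for v in range(230,400,12):print(v,[tuple((P[v,u]*1000).round().tolist()) for u in(283,300,319,338,355)])
s=r.sense();print(s["joints"].round(2),s["gripper_width"],s["effort"].round(1))
print(proj(s["tcp_pos"],K,E))
E
```

```text
230 [(484.0, 172.0, 30.0), (475.0, 170.0, 30.0), (465.0, 169.0, 31.0), (455.0, 167.0, 30.0), (446.0, 166.0, 29.0)]
242 [(483.0, 180.0, 25.0), (474.0, 179.0, 25.0), (nan, nan, nan), (454.0, 176.0, 25.0), (444.0, 174.0, 26.0)]
254 [(483.0, 188.0, 23.0), (473.0, 188.0, 19.0), (463.0, 184.0, 23.0), (452.0, 184.0, 20.0), (443.0, 181.0, 24.0)]
266 [(482.0, 194.0, 24.0), (472.0, 195.0, 19.0), (462.0, 191.0, 25.0), (451.0, 192.0, 19.0), (442.0, 188.0, 24.0)]
278 [(481.0, 202.0, 24.0), (471.0, 202.0, 19.0), (461.0, 199.0, 24.0), (449.0, 199.0, 19.0), (440.0, 196.0, 24.0)]
290 [(480.0, 209.0, 24.0), (471.0, 195.0, 51.0), (460.0, 206.0, 24.0), (452.0, 192.0, 50.0), (439.0, 204.0, 23.0)]
302 [(479.0, 217.0, 24.0), (470.0, 195.0, 64.0), (458.0, 214.0, 24.0), (453.0, 192.0, 63.0), (437.0, 211.0, 23.0)]
314 [(475.0, 168.0, 123.0), (469.0, 196.0, 72.0), (457.0, 221.0, 25.0), (453.0, 194.0, 72.0), (456.0, 166.0, 123.0)]
326 [(475.0, 169.0, 128.0), (469.0, 196.0, 82.0), (456.0, 229.0, 25.0), (453.0, 194.0, 81.0), (457.0, 165.0, 130.0)]
338 [(474.0, 168.0, 135.0), (470.0, 173.0, 127.0), (465.0, 172.0, 127.0), (460.0, 171.0, 126.0), (457.0, 165.0, 135.0)]
350 [(474.0, 170.0, 137.0), (469.0, 174.0, 131.0), (465.0, 173.0, 131.0), (460.0, 172.0, 131.0), (457.0, 167.0, 138.0)]
362 [(473.0, 172.0, 138.0), (469.0, 176.0, 132.0), (464.0, 175.0, 132.0), (459.0, 176.0, 131.0), (456.0, 171.0, 137.0)]
374 [(473.0, 176.0, 137.0), (466.0, 211.0, 93.0), (448.0, 282.0, 0.0), (452.0, 209.0, 93.0), (456.0, 174.0, 137.0)]
386 [(472.0, 180.0, 137.0), (460.0, 294.0, 1.0), (447.0, 292.0, 0.0), (433.0, 291.0, -1.0), (455.0, 177.0, 138.0)]
398 [(472.0, 183.0, 138.0), (459.0, 304.0, 0.0), (445.0, 303.0, -0.0), (431.0, 300.0, 0.0), (455.0, 180.0, 138.0)]
[ 42.31  22.67 -29.17   0.   -38.17 -33.72] 0.026601427043761432 [  0.  -33.3  12.4   2.8  -0.   -0. ]
[[316.66460159 275.27841158]]
```

The shut fingers sit clear above the block: depth shows them ending near z≈45 mm although the TCP reads 8 mm. I'll measure that offset before going on.

```bash
python3 - <<'E'
from h import *
f=np.load("pics/w2.npz");p,d,K,E=[f[k] for k in("p","d","K","E")];P=cloud(d,K,E)
for u in(298,302,340):print(u,[(v,(P[v,u]*1000).round().tolist()) for v in range(280,292,2)])
f=np.load("pics/w1.npz");p,d,K,E=[f[k] for k in("p","d","K","E")];P=cloud(d,K,E)
for u in(226,412):print(u,[(v,(P[v,u]*1000).round().tolist()) for v in range(280,300,3)])
from station import r
a=shot(r,"s2","side");q=proj([[.461,.204,.05]],a[2],a[3])[0];print(q)
x,y=q.astype(int);c=cv2.imread("pics/s2.png")[y-60:y+60,x-80:x+80];cv2.imwrite("pics/s2c.png",cv2.resize(c,None,fx=5,fy=5,interpolation=cv2.INTER_CUBIC))
print([ (proj([[.461,.204,z]],a[2],a[3])[0]-[x-80,y-60])*5 for z in(.008,.05)])
E
```

```text
298 [(280, [472.0, 203.0, 21.0]), (282, [472.0, 204.0, 21.0]), (284, [472.0, 195.0, 43.0]), (286, [472.0, 195.0, 47.0]), (288, [472.0, 195.0, 48.0]), (290, [472.0, 195.0, 51.0])]
302 [(280, [470.0, 205.0, 16.0]), (282, [470.0, 206.0, 16.0]), (284, [470.0, 208.0, 15.0]), (286, [470.0, 195.0, 46.0]), (288, [470.0, 196.0, 46.0]), (290, [470.0, 196.0, 48.0])]
340 [(280, [448.0, 200.0, 20.0]), (282, [448.0, 200.0, 21.0]), (284, [451.0, 191.0, 45.0]), (286, [451.0, 192.0, 46.0]), (288, [451.0, 192.0, 49.0]), (290, [451.0, 192.0, 51.0])]
226 [(280, [549.0, 304.0, 1.0]), (283, [549.0, 309.0, 0.0]), (286, [549.0, 313.0, -1.0]), (289, [499.0, 204.0, 224.0]), (292, [498.0, 203.0, 229.0]), (295, [497.0, 203.0, 232.0]), (298, [496.0, 203.0, 236.0])]
412 [(280, [327.0, 273.0, -1.0]), (283, [327.0, 276.0, 1.0]), (286, [325.0, 280.0, -0.0]), (289, [406.0, 189.0, 226.0]), (292, [407.0, 190.0, 229.0]), (295, [407.0, 191.0, 231.0]), (298, [408.0, 190.0, 236.0])]
[234.27169454 225.70513995]
[array([409.4627918 , 370.98408566]), array([401.35847271, 303.52569973])]
```

View pics/s2c.png

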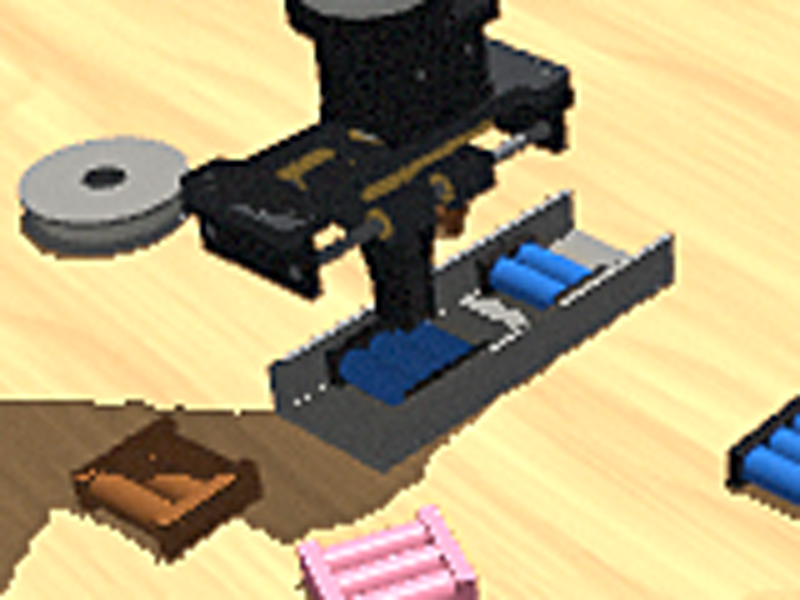

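Side crop confirms: the fingertips (≈(402,330)) are ~36 mm above where the TCP reading puts them, in all three measurements. So the true tip height is reading + 36 mm. Opening, then lowering by the remainder while watching force.

Request:
{"method": "jog_arm", "body": {
  "plan": "0 0 0 0 0 0 -1;0 0 0 0 0 0 -1;0 0 0 0 0 0 -1;0 0 0 0 0 0 -1;0 0 0 0 0 0 -1;0 0 0 0 0 0 -1;0 0 0 0 0 0 -1;0 0 0 0 0 0 -1;0 0 0.3 0 0 0 -1;0 0 0.3 0 0 0 -1"
}}

```text
time_s: 5.3
tcp_pos: [0.4613, 0.2039, -0.0076]
ee_rot: [[0.149, -0.989, 0.0], [-0.989, -0.149, 0.0], [-0.0, -0.0, -1.0]]
wrist_force: [0.1, -0.4, -0.4]
gripper_width: 0.844
gripper_force: 0.0
```

Request:
{"method": "jog_arm", "body": {
  "plan": "0 0 0.3 0 0 0 -1;0 0 0.2 0 0 0 -1;0 0 0.1 0 0 0 -1;0 0 0.1 0 0 0 -1;0 0 0.08 0 0 0 -1;0 0 0 0 0 0 1;0 0 0 0 0 0 1;0 0 0 0 0 0 1;0 0 0 0 0 0 1;0 0 0 0 0 0 1"
}}

```text
time_s: 6.3
tcp_pos: [0.4613, 0.204, -0.0264]
ee_rot: [[0.15, -0.989, 0.0], [-0.989, -0.15, 0.0], [-0.0, -0.0, -1.0]]
wrist_force: [0.0, 0.1, 0.6]
gripper_width: 0.66
gripper_force: 29.9
```

Request:
{"method": "jog_arm", "body": {
  "plan": "0 0 -1 0 0 0 1;0 0 -1 0 0 0 1;0.95 0.24 0 0 0 0 1;0.95 0.24 0 0 0 0 1;0.95 0.24 0 0 0 0 1;0.95 0.24 0 0 0 0 1;0.95 0.24 0 0 0 0 1;0.95 0.24 0 0 0 0 1;0.95 0.24 0 0 0 0 1;0.95 0.24 0 0 0 0 1"
}}

```text
time_s: 7.3
tcp_pos: [0.4415, 0.0078, 0.0232]
ee_rot: [[0.149, -0.989, -0.001], [-0.989, -0.149, -0.0], [-0.0, 0.001, -1.0]]
wrist_force: [0.2, -0.2, -2.1]
gripper_width: 0.664
gripper_force: 29.9
```

Request:
{"method": "jog_arm", "body": {
  "plan": "0.74 0.21 0 0 0 0 1;0 0 0.8 0 0 0 1;0 0 0.6 0 0 0 1;0 0 0.4 0 0 0 1;0 0 0.2 0 0 0 1;0 0 0.07 0 0 0 1;0 0 0.04 0 0 0 1;0 0 0 0 0 0 1;0 0 0.02 0 0 0 1;0 0 0 0 0 0 1"
}}

```text
time_s: 8.3
tcp_pos: [0.44, -0.0101, -0.0295]
ee_rot: [[0.15, -0.989, 0.001], [-0.989, -0.15, 0.0], [-0.0, -0.001, -1.0]]
wrist_force: [0.3, 0.0, -1.7]
gripper_width: 0.664
gripper_force: 29.9
```

Request:
{"method": "jog_arm", "body": {
  "plan": "0 0 0.03 0 0 0 1;0 0 0.02 0 0 0 1;0 0 0 0 0 0 1;0 0 0 0 0 0 -1;0 0 0 0 0 0 -1;0 0 0 0 0 0 -1;0 0 0 0 0 0 -1;0 0 -0.5 0 0 0 -1;0 0 -0.8 0 0 0 -1;0 0 0 0 0 0.95 -1"
}}

```text
time_s: 9.3
tcp_pos: [0.4417, -0.0097, 0.0033]
ee_rot: [[0.015, -1.0, 0.005], [-1.0, -0.015, 0.001], [-0.001, -0.005, -1.0]]
wrist_force: [-0.1, 0.6, 0.2]
gripper_width: 0.997
gripper_force: 0.0
```

Request:
{"method": "jog_arm", "body": {
  "plan": "0 0 0 0 0 1 -1;0 0 0 0 0 1 -1;0 0 0 0 0 1 -1;0 0 0 0 0 1 -1;0 0 0 0 0 1 -1;0 0 0 0 0 1 -1;0 0 0 0 0 1 -1;0 0 0 0 0 1 -1;0 0 0 0 0 1 -1;0 0 0 0 0 1 -1"
}}

```text
time_s: 10.3
tcp_pos: [0.4397, -0.0103, 0.0013]
ee_rot: [[-0.983, -0.185, -0.0], [-0.185, 0.983, -0.0], [0.0, -0.0, -1.0]]
wrist_force: [-0.0, 0.6, -0.5]
gripper_width: 0.997
gripper_force: 0.0
```

```bash
python3 - <<'E'
from h import *;from station import r
s=r.sense();a=shot(r,"w3");blues(*a);go(s,[.44,-.0101,-.0275],-261.4)
E
```

```text
blue [319. 282.] 7419 z 0.0197 [435.3 -10.5] [54.3 49.1] 7.71
t 10.3 tcp [ 0.4397 -0.0103  0.0013] yang 100.66 F [-0.   0.6 -0.5]
shift units [-0.01  0.01  1.15]
turn units [-0.   -0.    0.26] shift after turn [-0.01  0.01  1.15]
```

```bash
cat >> h.py <<'E'
def slab(P,c,ang,zr,w=.05):
    """extent of points with z in zr around c along/perp ang(deg)"""
    a=np.radians(ang);A=np.array([[np.cos(a),np.sin(a)],[-np.sin(a),np.cos(a)]])
    q=P.reshape(-1,3);q=q[np.isfinite(q[:,0])&(q[:,2]>zr[0])&(q[:,2]<zr[1])]
    l=(q[:,:2]-c)@A.T;m=(abs(l)<w).all(1);l=l[m];return l
E
python3 - <<'E'
from h import *
f=np.load("pics/w3.npz");p,d,K,E=[f[k] for k in("p","d","K","E")];P=cloud(d,K,E)
l=slab(P,[.44,-.0103],98.6,(.0165,.024))*1000
print(np.percentile(l,[.5,2,98,99.5],0).round(1).T)
for a in range(-36,36,6):
    b=l[(l[:,0]>a)&(l[:,0]<a+6)]
    if len(b)>5:print(a,len(b),b[:,1].min().round(1),b[:,1].max().round(1))
E
```

```text
[[-32.5 -31.5  32.1  33. ]
 [-26.3 -24.2  28.6  30.3]]
-36 444 -27.6 30.8
-30 1037 -27.3 31.1
-24 769 -24.5 30.8
-18 711 -24.3 28.6
-12 706 -24.8 29.0
-6 708 -24.5 28.6
0 697 -24.9 27.6
6 698 -24.8 27.9
12 708 -25.1 28.0
18 698 -26.3 28.0
24 1043 -28.1 30.3
30 528 -27.6 30.1
```

Request:
{"method": "jog_arm", "body": {
  "plan": "0.06 0 0 0 0 0.26 -1;0 0 0.5 0 0 0 -1;0 0 0.4 0 0 0 -1;0 0 0.2 0 0 0 -1;0 0 0.13 0 0 0 -1;0 0 0 0 0 0 1;0 0 0 0 0 0 1;0 0 0 0 0 0 1;0 0 0 0 0 0 1;0 0 0 0 0 0 1"
}}

```text
time_s: 11.35
tcp_pos: [0.4386, -0.0105, -0.029]
ee_rot: [[-0.988, -0.155, 0.001], [-0.155, 0.988, 0.0], [-0.001, 0.0, -1.0]]
wrist_force: [0.5, 0.0, 0.8]
gripper_width: 0.755
gripper_force: 29.9
```

Request:
{"method": "jog_arm", "body": {
  "plan": "0 0 -0.7 0 0 0 1;0 0 -0.9 0 0 0 1;-0.2 -0.2 -0.9 0 0 -0.5 1;-0.6 -0.5 -0.8 0 0 -0.5 1;-0.9 -0.5 -0.8 0 0 0 1;-0.9 -0.5 -0.8 0 0 0 1;-0.9 -0.5 -0.8 0 0 0 1;-0.9 -0.5 -0.5 0 0 0 1;-0.7 -0.2 -0.2 0 0 0 1;0 0 0 0 0 0 1"
}}

```text
time_s: 12.35
tcp_pos: [0.5824, -0.0449, 0.1307]
ee_rot: [[-0.957, -0.29, 0.002], [-0.29, 0.957, 0.0], [-0.002, -0.0, -1.0]]
wrist_force: [-0.5, 0.6, -3.0]
gripper_width: 0.755
gripper_force: 29.9
```

```bash
python3 - <<'E'
from h import *;from station import r
s=r.sense();p,d,K,E=shot(r,"w4");go(s,[.5535,-.213,.13],108)
P=cloud(d,K,E);print(P[...,2][np.isfinite(P[...,2])].size)
print("proj nest,post,knob",proj([[.5535,-.213,.05],[.687,-.169,.112],[.46,-.172,.084]],K,E).round())
E
```

```text
t 12.35 tcp [ 0.5824 -0.0449  0.1307] yang 106.88 F [-0.5  0.6 -3. ]
shift units [ 3.06 -6.1   0.02]
turn units [-0.    0.01 -0.14] shift after turn [ 3.18 -6.04  0.03]
305963
proj nest,post,knob [[121. 146.]
 [113. 349.]
 [177.  17.]]
```

View pics/w4.png

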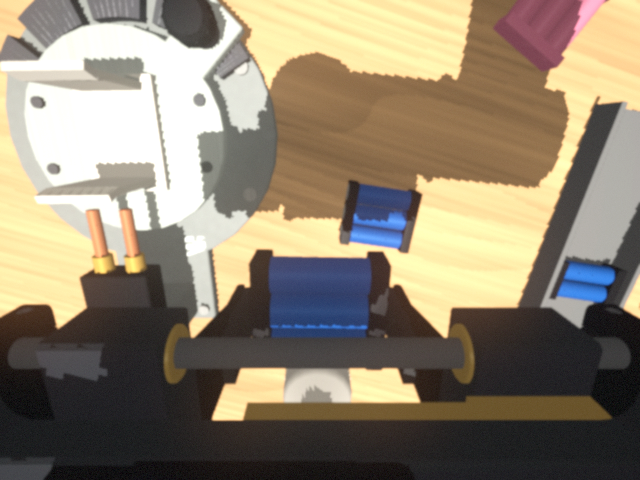

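Wrist view: nest with cheeks at (75,75) and (90,190), electrodes (110,230), knob (188,18), held block (320,295), loose block (381,217). Fitting the fixture from depth.

```bash
cat > fix.py <<'E'
from h import *
f=np.load("pics/w4.npz");p,d,K,E=[f[k] for k in("p","d","K","E")];P=cloud(d,K,E)
M=np.zeros(d.shape,bool);M[0:245,0:290]=True
def pts(z0,z1): return P[M&(P[...,2]>z0)&(P[...,2]<z1)]
h=(M&(abs(P[...,2]-.042)<.003)).astype(np.uint8)
a=pts(.039,.0455)[:,:2]
from scipy.spatial import ConvexHull
c=np.array([.5535,-.213])
for _ in range(6):
    b=a[np.hypot(*(a-c).T)<.0805];hu=b[ConvexHull(b).vertices];rr=np.hypot(*(hu-c).T);c=fitc(hu[rr>.072],.078)
print("head c",c,len(b),"hull resid",np.percentile(np.hypot(*(hu-c).T),[10,50,90]).round(4))
q=pts(.109,.119);q=q[np.hypot(*(q[:,:2]-c).T)<.06][:,:2]
lab=cv2.kmeans(q.astype(np.float32),2,None,(3,50,1e-7),5,0)[1].ravel()
for i in(0,1):
    g=q[lab==i];m=g.mean(0);v=np.linalg.svd(g-m)[2][0];ang=np.degrees(np.arctan2(v[1],v[0]))%180
    t=(g-m)@v;n=(g-m)@np.array([-v[1],v[0]]);print("cheek",len(g),m.round(4),"ang",ang.round(2),"len",np.ptp(t).round(4),"mid",(m+v*(t.max()+t.min())/2).round(4),"thick",np.percentile(n,[3,97]).round(4))
fl=P[M&(abs(P[...,2]-.050)<.0025)];fl=fl[np.hypot(*(fl[:,:2]-c).T)<.045];a=fl[:,:2]
print("floor",len(fl),np.median(fl,0).round(4),cv2.minAreaRect((a*1000).astype(np.float32)))
k=P[:120,130:250].reshape(-1,3);k=k[(k[:,2]>.080)&(k[:,2]<.088)];print("knob",len(k),k.mean(0).round(4),np.ptp(k,axis=0).round(4))
l=P[150:270,320:440].reshape(-1,3);l=l[(l[:,2]>.0165)&(l[:,2]<.024)];print("loose",cv2.minAreaRect((l[:,:2]*1000).astype(np.float32)))
B=P[240:335,240:400].reshape(-1,3);B=B[(B[:,2]>.165)&(B[:,2]<.185)];print("held",np.median(B,0),np.percentile(B[:,2],[5,50,95]))
E
python3 fix.py
```

```text
head c [ 0.54519542 -0.21516868] 19902 hull resid [0.0773 0.078  0.0807]
cheek 1399 [ 0.5114 -0.2248] ang 107.59 len 0.0476 mid [ 0.5117 -0.2259] thick [-0.0031  0.0037]
cheek 1008 [ 0.5798 -0.2032] ang 107.26 len 0.0475 mid [ 0.5801 -0.204 ] thick [-0.0036  0.0031]
floor 7049 [ 0.5439 -0.2142  0.0504] ((545.9953002929688, -214.98886108398438), (85.84000396728516, 61.43014907836914), 18.571250915527344)
knob 1704 [ 0.4598 -0.1672  0.0837] [0.0258 0.0297 0.0067]
loose ((555.4171142578125, 5.898960113525391), (57.86205291748047, 66.5323257446289), 8.138434410095215)
held [ 0.57087889 -0.04723013  0.17865041] [0.17163023 0.17865041 0.18137845]
```

```bash
python3 - <<'E'
from fix import *
R=np.array([[-.957,-.29],[-.29,.957]]);t=np.array([.5824,-.0449])
B=P[230:345,230:410].reshape(-1,3);B=B[(B[:,2]>.165)&(B[:,2]<.19)]
l=(B[:,:2]-t)@R*1000
for y in range(-36,36,6):
    m=(l[:,1]>y)&(l[:,1]<y+6)
    if m.sum()>20:print(y,m.sum(),np.percentile(l[m,0],[1,99,100]).round(1),np.median(B[m,2]).round(4))
print(l[:,1].min(),l[:,1].max())
E
```

```text
head c [ 0.54519542 -0.21516868] 19902 hull resid [0.0773 0.078  0.0807]
cheek 1399 [ 0.5114 -0.2248] ang 107.59 len 0.0476 mid [ 0.5117 -0.2259] thick [-0.0031  0.0037]
cheek 1008 [ 0.5798 -0.2032] ang 107.26 len 0.0475 mid [ 0.5801 -0.204 ] thick [-0.0036  0.0031]
floor 7049 [ 0.5439 -0.2142  0.0504] ((545.9953002929688, -214.98886108398438), (85.84000396728516, 61.43014907836914), 18.571250915527344)
knob 1704 [ 0.4598 -0.1672  0.0837] [0.0258 0.0297 0.0067]
loose ((555.4171142578125, 5.898960113525391), (57.86205291748047, 66.5323257446289), 8.138434410095215)
held [ 0.57087889 -0.04723013  0.17865041] [0.17163023 0.17865041 0.18137845]
-36 601 [-8.8 29.6 29.8] 0.181
-30 1078 [-9.2 29.6 29.9] 0.1807
-24 1105 [-11.9  29.3  29.6] 0.1784
-18 1010 [-11.9  28.3  28.5] 0.1777
-12 985 [-12.   28.2  28.7] 0.1778
-6 951 [-11.9  28.1  28.5] 0.1778
0 1020 [-12.   28.   28.3] 0.1778
6 989 [-12.3  28.   28.2] 0.1778
12 980 [-12.3  27.7  28.2] 0.1777
18 968 [-12.3  27.6  28. ] 0.1777
24 1127 [-10.6  28.7  29.1] 0.1804
30 877 [-8.7 28.5 28.8] 0.1808
-41.149455962048684 42.62004769422304
```

Request:
{"method": "jog_arm", "body": {
  "plan": "0 0 0 0 0 -0.19 1;0.5 -0.9 0 0 0 0 1;0.6 -1 0 0 0 0 1;0.6 -1 0 0 0 0 1;0.6 -1 0 0 0 0 1;0.6 -1 0 0 0 0 1;0.6 -1 0 0 0 0 1;0.03 -0.1 0.3 0 0 0 1;0 0 0.5 0 0 0 1;0 0 0.3 0 0 0 1"
}}

```text
time_s: 13.4
tcp_pos: [0.5425, -0.214, 0.1012]
ee_rot: [[-0.949, -0.317, -0.003], [-0.317, 0.949, 0.001], [0.002, 0.002, -1.0]]
wrist_force: [-0.0, 0.8, -1.3]
gripper_width: 0.759
gripper_force: 29.9
```

```bash
python3 - <<'E'
from h import *;from station import r
s=r.sense();go(s,[.5456,-.2151,.0215],108.4);p,d,K,E=shot(r,"w5");P=cloud(d,K,E)
a=np.radians(107.4);x=np.array([np.cos(a),np.sin(a)]);y=np.array([-x[1],x[0]]);c=np.array([.5456,-.2151])
for z0,z1,n in((.112,.119,"cheek"),(.146,.16,"block")):
    q=P[(P[...,2]>z0)&(P[...,2]<z1)];l=np.c_[(q[:,:2]-c)@x,(q[:,:2]-c)@y]*1000;l=l[(abs(l)<50).all(1)]
    if len(l):
        print(n,len(l),np.percentile(l,[1,50,99],0).round(1).T.tolist())
        for t in range(-36,36,9):
            m=(l[:,0]>t)&(l[:,0]<t+9)
            if m.sum()>10:print(t,np.percentile(l[m,1],[1,99]).round(1))
E
```

```text
t 13.4 tcp [ 0.5425 -0.214   0.1012] yang 108.46 F [-0.   0.8 -1.3]
shift units [-0.11 -0.09  3.19]
turn units [ 0.01 -0.02  0.01] shift after turn [-0.1  -0.08  3.19]
cheek 764 [[-22.8, -0.9, 22.1], [33.9, 36.9, 39.5]]
-27 [34.8 39.5]
-18 [33.4 39.4]
-9 [34.4 39.4]
0 [34.7 39.2]
9 [34.7 39.5]
18 [33.5 39.4]
block 9671 [[-35.9, 2.5, 41.0], [-9.6, 13.5, 31.1]]
-36 [-7.  31.1]
-27 [-9.3 31.2]
-18 [-9.8 29. ]
-9 [-9.6 29. ]
0 [-9.5 28.6]
9 [-9.4 28.7]
18 [-9.1 29.3]
27 [-25.9  31.3]
```

Request:
{"method": "jog_arm", "body": {
  "plan": "-0.11 -0.09 0 0 0 0 1;0 0 0.2 0 0 0 1;0 0 0.3 0 0 0 1;0 0 0.3 0 0 0 1;0 0 0.3 0 0 0 1;0 0 0.3 0 0 0 1;0 0 0.3 0 0 0 1;0 0 0.3 0 0 0 1;0 0 0.3 0 0 0 1;0 0 0.3 0 0 0 1"
}}

```text
time_s: 14.45
tcp_pos: [0.5473, -0.2164, 0.0375]
ee_rot: [[-0.949, -0.316, -0.0], [-0.316, 0.949, -0.0], [0.0, -0.0, -1.0]]
wrist_force: [-1.6, -0.5, -2.1]
gripper_width: 0.757
gripper_force: 29.9
```

Request:
{"method": "jog_arm", "body": {
  "plan": "0.05 0.07 0.2 0 0 0 1;0 0 0.15 0 0 0 1;0 0 0.1 0 0 0 1;0 0 0.1 0 0 0 1;0 0 0.05 0 0 0 1;0 0 0.02 0 0 0 1;0 0 0.02 0 0 0 1;0 0 0.02 0 0 0 1;0 0 0 0 0 0 1;0 0 0 0 0 0 1"
}}

```text
time_s: 15.45
tcp_pos: [0.5456, -0.2151, 0.0217]
ee_rot: [[-0.949, -0.316, 0.0], [-0.316, 0.949, -0.0], [-0.0, -0.0, -1.0]]
wrist_force: [-0.2, 1.0, -1.8]
gripper_width: 0.754
gripper_force: 29.9
```

Request:
{"method": "jog_arm", "body": {
  "plan": "0 0 0.02 0 0 0 1;0 0 0.01 0 0 0 1;0 0 0.01 0 0 0 1;0 0 0.01 0 0 0 1;0 0 0 0 0 0 1;0 0 0 0 0 0 1;0 0 0 0 0 0 1;0 0 0 0 0 0 1;0 0 0 0 0 0 1;0 0 0 0 0 0 1"
}}

```text
time_s: 16.45
tcp_pos: [0.5457, -0.2151, 0.021]
ee_rot: [[-0.949, -0.316, 0.0], [-0.316, 0.949, -0.0], [-0.0, -0.0, -1.0]]
wrist_force: [-2.4, 1.0, 6.1]
gripper_width: 0.756
gripper_force: 29.9
```

Request:
{"method": "jog_arm", "body": {
  "plan": "0 0 0 0 0 0 -1;0 0 0 0 0 0 -1;0 0 0 0 0 0 -1;0 0 0 0 0 0 -1;0 0 -0.6 0 0 0 -1;0 0 -0.9 0 0 0 -1;0 0 -1 0 0 0 -1;0 0 -1 0 0 0 -1;-0.35 0.92 0 0 0 0 -1;-0.35 0.92 0 0 0 0 -1"
}}

```text
time_s: 17.45
tcp_pos: [0.5482, -0.1658, 0.1088]
ee_rot: [[-0.949, -0.315, 0.002], [-0.315, 0.949, 0.0], [-0.002, -0.001, -1.0]]
wrist_force: [0.6, -0.2, -0.8]
gripper_width: 1.001
gripper_force: 0.0
```

Request:
{"method": "jog_arm", "body": {
  "plan": "-0.35 0.92 0 0 0 0 -1;-0.35 0.92 0 0 0 0 -1;-0.35 0.92 0 0 0 0 -1;-0.35 0.92 0 0 0 0 -1;-0.35 0.92 0 0 0 0 -1;-0.35 0.92 0 0 0 0 -1;-0.35 0.92 0 0 0 0 -1;0 0 0.8 0 0 0.65 -1;0 0 1 0 0 0.65 -1;0 0 0 0 0 0 -1"
}}

```text
time_s: 18.45
tcp_pos: [0.552, 0.006, 0.0597]
ee_rot: [[-0.99, -0.14, -0.007], [-0.14, 0.99, -0.001], [0.007, -0.0, -1.0]]
wrist_force: [-0.3, -0.4, -0.8]
gripper_width: 0.998
gripper_force: 0.0
```

```bash
python3 - <<'E'
from h import *;from station import r
s=r.sense();p,d,K,E=shot(r,"w6");P=cloud(d,K,E)
Y=s["ee_rot"][:2,1];ang=np.degrees(np.arctan2(Y[1],Y[0]))
l=slab(P,s["tcp_pos"][:2],ang,(.0165,.024))*1000
for a in range(-39,40,6):
    b=l[(l[:,0]>a)&(l[:,0]<a+6)]
    if len(b)>5:print(a,len(b),b[:,1].min().round(1),b[:,1].max().round(1))
print("ext",l.min(0),l.max(0));go(s,[.5554,.0059,-.0285],98.1)
# placed block
f=np.load("pics/w4.npz")
E
```

```text
-39 24 -30.5 24.6
-33 611 -32.1 25.7
-27 547 -32.0 25.5
-21 442 -29.6 23.4
-15 429 -29.5 23.5
-9 420 -29.7 22.6
-3 450 -29.6 24.0
3 433 -29.7 23.2
9 434 -29.6 23.3
15 442 -29.6 23.6
21 567 -32.0 25.9
27 575 -31.9 25.6
ext [-33.45158591 -32.12869971] [32.7263065 25.8531867]
t 18.45 tcp [0.552  0.006  0.0597] yang 98.03 F [-0.3 -0.4 -0.8]
shift units [-0.16 -0.02  3.53]
turn units [-0.   -0.05 -0.01] shift after turn [-0.13 -0.02  3.53]
```

Request:
{"method": "jog_arm", "body": {
  "plan": "-0.13 0 0 0 0 0 -1;0 0 0.8 0 0 0 -1;0 0 0.9 0 0 0 -1;0 0 0.8 0 0 0 -1;0 0 0.5 0 0 0 -1;0 0 0.3 0 0 0 -1;0 0 0.15 0 0 0 -1;0 0 0.05 0 0 0 -1;0 0 0 0 0 0 -1;0 0 0 0 0 0 1"
}}

```text
time_s: 19.5
tcp_pos: [0.5586, 0.0068, -0.0239]
ee_rot: [[-0.99, -0.14, 0.001], [-0.14, 0.99, 0.0], [-0.001, 0.0, -1.0]]
wrist_force: [-0.7, -0.1, -0.7]
gripper_width: 0.965
gripper_force: 0.0
```

Request:
{"method": "jog_arm", "body": {
  "plan": "0 0 0 0 0 0 1;0 0 0 0 0 0 1;0 0 0 0 0 0 1;0 0 0 0 0 0 1;0 0 -0.4 0 0 0 1;0 0 -0.8 0 0 0 1;0 0 -1 0 0 0 1;0 0 -1 0 0 0 1;0 0 -1 0 0 0 1;0 0 -1 0 0 0 1"
}}

```text
time_s: 20.5
tcp_pos: [0.5576, 0.0066, 0.1068]
ee_rot: [[-0.99, -0.14, -0.0], [-0.14, 0.99, 0.0], [0.0, 0.0, -1.0]]
wrist_force: [0.8, -0.1, -1.7]
gripper_width: 0.756
gripper_force: 30.0
```

```bash
python3 - <<'E'
from h import *;from station import r
s=r.sense();go(s,[.5456,-.2151,.13],107.4);print(s["gripper_width"],s["gripper_force"])
p,d,K,E=shot(r,"w7");P=cloud(d,K,E)
R=s["ee_rot"][:2,:2];t=s["tcp_pos"];B=P[:345,200:440].reshape(-1,3);B=B[(B[:,2]>t[2]+.04)&(B[:,2]<t[2]+.06)];l=(B[:,:2]-t[:2])@R*1000
for y in range(-36,36,9):
    m=(l[:,1]>y)&(l[:,1]<y+9)
    if m.sum()>20:print(y,m.sum(),np.percentile(l[m,0],[1,99]).round(1),np.percentile(B[m,2],90).round(4))
E
```

```text
t 20.5 tcp [0.5576 0.0066 0.1068] yang 98.02 F [ 0.8 -0.1 -1.7]
shift units [ 1.71 -8.71 -0.93]
turn units [ 0.   -0.   -1.17] shift after turn [ 3.11 -8.32 -0.93]
0.7555738305779525 29.999728202819824
-36 1284 [-11.8  31.7] 0.1618
-27 1481 [-13.   31.6] 0.1527
-18 1250 [-13.4  29.3] 0.1511
-9 1255 [-13.1  29.3] 0.1512
0 1217 [-13.2  29.4] 0.1512
9 1259 [-13.4  29.4] 0.1511
18 1417 [-13.   31.4] 0.1524
27 1458 [-11.9  31.8] 0.1602
```

Request:
{"method": "jog_arm", "body": {
  "plan": "0 0 -0.5 0 0 -0.58 1;0 0 -0.5 0 0 -0.59 1;0.36 -0.9 0 0 0 0 1;0.36 -1 0 0 0 0 1;0.36 -1 0 0 0 0 1;0.36 -1 0 0 0 0 1;0.36 -1 0 0 0 0 1;0.36 -1 0 0 0 0 1;0.36 -1 0 0 0 0 1;0.36 -1 0 0 0 0 1"
}}

```text
time_s: 21.55
tcp_pos: [0.5478, -0.2043, 0.1303]
ee_rot: [[-0.954, -0.299, -0.0], [-0.299, 0.954, 0.0], [0.0, 0.0, -1.0]]
wrist_force: [0.6, 0.3, -1.6]
gripper_width: 0.755
gripper_force: 30.0
```

Request:
{"method": "jog_arm", "body": {
  "plan": "0.14 -0.42 0 0 0 0 1;0 0 0 0 0 0 1;0 0 0 0 0 0 1;0 0 0.3 0 0 0 1;0 0 0.4 0 0 0 1;0 0 0.2 0 0 0 1;0 0 0 0 0 0 1;0 0 0 0 0 0 1;0 0 0 0 0 0 1;0 0 0 0 0 0 1"
}}

```text
time_s: 22.55
tcp_pos: [0.5485, -0.2145, 0.1083]
ee_rot: [[-0.954, -0.299, 0.001], [-0.299, 0.954, -0.0], [-0.001, -0.0, -1.0]]
wrist_force: [0.3, -1.0, -0.8]
gripper_width: 0.757
gripper_force: 30.0
```

```bash
python3 - <<'E'
from h import *;from station import r
s=r.sense();go(s,[.5478,-.2144,.0468],107.4);p,d,K,E=shot(r,"w8");P=cloud(d,K,E)
a=np.radians(107.4);x=np.array([np.cos(a),np.sin(a)]);y=np.array([-x[1],x[0]]);c=np.array([.5456,-.2151])
for z0,z1,n in((.112,.119,"cheek"),(.146,.156,"block")):
    q=P[(P[...,2]>z0)&(P[...,2]<z1)];l=np.c_[(q[:,:2]-c)@x,(q[:,:2]-c)@y]*1000;l=l[(abs(l)<50).all(1)]
    for t in range(-36,36,9):
        m=(l[:,0]>t)&(l[:,0]<t+9)
        if m.sum()>10:print(n,t,np.percentile(l[m,1],[1,99]).round(1))
E
```

```text
t 22.55 tcp [ 0.5485 -0.2145  0.1083] yang 107.4 F [ 0.3 -1.  -0.8]
shift units [0.03 0.01 2.46]
turn units [-0.    0.01 -0.  ] shift after turn [0.03 0.01 2.46]
cheek -27 [33.5 39.3]
cheek -18 [33.6 39.4]
cheek -9 [33.3 39.4]
cheek 0 [33.3 39.4]
cheek 9 [33.3 39.5]
cheek 18 [33.2 39.4]
block -36 [-15.1  28.7]
block -27 [-15.9  28.6]
block -18 [-16.2  27.2]
block -9 [-16.4  27.3]
block 0 [-16.3  27.2]
block 9 [-16.2  27.2]
block 18 [-16.   28.5]
block 27 [-15.   28.8]
```

Request:
{"method": "jog_arm", "body": {
  "plan": "0 0 0.25 0 0 0 1;0 0 0.3 0 0 0 1;0 0 0.3 0 0 0 1;0 0 0.3 0 0 0 1;0 0 0.3 0 0 0 1;0 0 0.3 0 0 0 1;0 0 0.25 0 0 0 1;0 0 0.2 0 0 0 1;0 0 0.1 0 0 0 1;0 0 0.05 0 0 0 1"
}}

```text
time_s: 23.6
tcp_pos: [0.5482, -0.2144, 0.0489]
ee_rot: [[-0.954, -0.299, -0.0], [-0.299, 0.954, -0.0], [0.0, -0.0, -1.0]]
wrist_force: [-0.9, 0.9, -2.2]
gripper_width: 0.754
gripper_force: 30.0
```

Request:
{"method": "jog_arm", "body": {
  "plan": "0 0 0.02 0 0 0 1;0 0 0.02 0 0 0 1;0 0 0.02 0 0 0 1;0 0 0 0 0 0 1;0 0 0 0 0 0 1;0 0 0 0 0 0 1;0 0 0 0 0 0 1;0 0 0 0 0 0 1;0 0 0 0 0 0 1;0 0 0 0 0 0 1"
}}

```text
time_s: 24.6
tcp_pos: [0.5482, -0.2144, 0.0477]
ee_rot: [[-0.954, -0.299, -0.0], [-0.299, 0.954, -0.0], [0.0, -0.0, -1.0]]
wrist_force: [0.0, -1.2, -1.6]
gripper_width: 0.752
gripper_force: 30.0
```

Request:
{"method": "jog_arm", "body": {
  "plan": "0 0 0.02 0 0 0 1;0 0 0.02 0 0 0 1;0 0 0.01 0 0 0 1;0 0 0.01 0 0 0 1;0 0 0 0 0 0 1;0 0 0 0 0 0 1;0 0 0 0 0 0 1;0 0 0 0 0 0 1;0 0 0 0 0 0 1;0 0 0 0 0 0 1"
}}

```text
time_s: 25.6
tcp_pos: [0.5482, -0.2144, 0.0466]
ee_rot: [[-0.954, -0.299, 0.0], [-0.299, 0.954, -0.0], [-0.0, -0.0, -1.0]]
wrist_force: [-2.3, 1.6, 5.5]
gripper_width: 0.751
gripper_force: 30.0
```

Request:
{"method": "jog_arm", "body": {
  "plan": "0 0 0 0 0 0 -1;0 0 0 0 0 0 -1;0 0 0 0 0 0 -1;0 0 0 0 0 0 -1;0 0 -0.6 0 0 0 -1;0 0 -0.9 0 0 0 -1;0 0 -1 0 0 0 -1;0.98 0.94 -1 0 0 0 -1;0.98 0.94 0 0 0 0 -1;0.98 0.94 0 0 0 0 -1"
}}

```text
time_s: 26.6
tcp_pos: [0.4565, -0.1687, 0.1342]
ee_rot: [[-0.954, -0.298, 0.002], [-0.298, 0.954, 0.0], [-0.002, -0.001, -1.0]]
wrist_force: [-0.1, 0.1, 0.5]
gripper_width: 1.004
gripper_force: 0.0
```

```bash
python3 - <<'E'
from h import *;from station import r
s=r.sense();p,d,K,E=shot(r,"w9");P=cloud(d,K,E)
go(s,[.457,-.169,.028],107.4)
k=P.reshape(-1,3);k=k[(abs(k[:,2]-.084)<.003)&(np.hypot(k[:,0]-.457,k[:,1]+.169)<.03)];print("knob top",len(k),k.mean(0).round(4),cv2.minEnclosingCircle((k[:,:2]*1000).astype(np.float32)),proj([[.457,-.169,.084]],K,E))
# stacked blocks
q=P.reshape(-1,3);q=q[(q[:,2]>.086)&(q[:,2]<.095)&(np.hypot(q[:,0]-.5456,q[:,1]+.2151)<.05)];print("stack top",len(q),np.median(q,0).round(4) if len(q) else "",cv2.minAreaRect((q[:,:2]*1000).astype(np.float32)) if len(q) else "")
E
```

```text
t 26.6 tcp [ 0.4565 -0.1687  0.1342] yang 107.37 F [-0.1  0.1  0.5]
shift units [-0.01 -0.01  4.25]
turn units [-0.    0.01 -0.  ] shift after turn [-0.02 -0.02  4.25]
knob top 1017 [ 0.4563 -0.1695  0.0837] ((456.8323059082031, -169.66844177246094), 14.753857612609863) [[317.16209165 252.19495596]]
stack top 1456 [ 0.5284 -0.2007  0.0907] ((544.6744384765625, -214.39659118652344), (74.28113555908203, 66.34689331054688), 17.574382781982422)
```

View pics/w9.png

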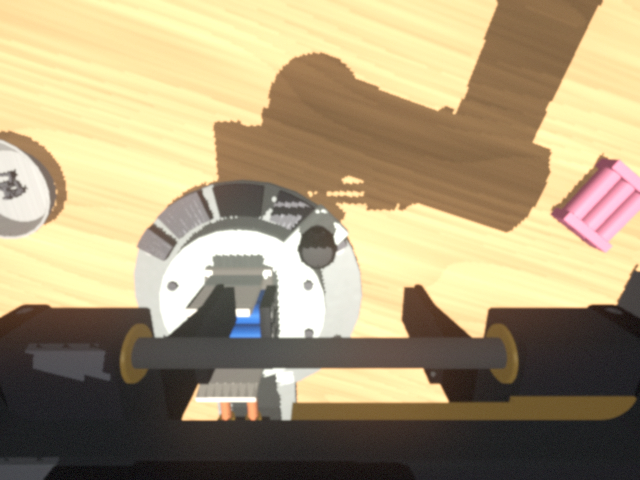

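Knob at (317,250) sits centred between the open fingers; stack is in the nest with its top at 91 mm. Descending onto the knob.

Request:
{"method": "jog_arm", "body": {
  "plan": "0 -0.04 0.8 0 0 0 -1;0 0 0.9 0 0 0 -1;0 0 0.9 0 0 0 -1;0 0 0.7 0 0 0 -1;0 0 0.5 0 0 0 -1;0 0 0.3 0 0 0 -1;0 0 0.2 0 0 0 -1;0 0 0 0 0 0 1;0 0 0 0 0 0 1;0 0 0 0 0 0 1"
}}

```text
time_s: 27.65
tcp_pos: [0.4578, -0.1701, 0.0268]
ee_rot: [[-0.954, -0.299, 0.001], [-0.299, 0.954, -0.0], [-0.001, -0.001, -1.0]]
wrist_force: [0.4, -0.1, -0.3]
gripper_width: 0.811
gripper_force: 0.0
```

Request:
{"method": "jog_arm", "body": {
  "plan": "0 0 0 0 0 0 1;0 0 0 0 0 0 1;0 0 0 0 0 0 1;0 0 0 0 0 0 1;0 0 0 0 0 0 1;0 0 0 0 0 0 1;0 0 0 0 0 0 1;0 0 0 0 0 0 1;0 0 0 0 0 0 1;0 0 0 0 0 0 1"
}}

```text
time_s: 28.65
tcp_pos: [0.4573, -0.1701, 0.0262]
ee_rot: [[-0.954, -0.299, 0.0], [-0.299, 0.954, -0.0], [-0.0, -0.0, -1.0]]
wrist_force: [-0.1, 0.9, 1.1]
gripper_width: 0.335
gripper_force: 30.0
```

Request:
{"method": "jog_arm", "body": {
  "plan": "0 0 -0.1 0 0 0 1;0 0 -0.15 0 0 0 1;0 0 -0.15 0 0 0 1;0 0 -0.14 0 0 0 1;0 0 0 0 0 0 1;0 0 0 0 0 0 1;0 0 0 0 0 0 1;0 0 0 0 0 0 1;0 0 0 0 0 0 1;0 0 0 0 0 0 1"
}}

```text
time_s: 29.65
tcp_pos: [0.4572, -0.17, 0.0395]
ee_rot: [[-0.954, -0.299, -0.0], [-0.299, 0.954, 0.0], [0.0, 0.0, -1.0]]
wrist_force: [1.7, -0.7, -8.7]
gripper_width: 0.334
gripper_force: 30.0
```

```bash
python3 - <<'E'
from h import *;from station import r
s=r.sense();go(s,s["tcp_pos"])
c=np.array([.5454,-.2153]);R=s["ee_rot"];p=s["tcp_pos"][:2]-c;a0=np.arctan2(p[1],p[0]);print(np.degrees(a0),np.hypot(*p))
k=np.array([np.cos(a0),np.sin(a0)])*np.hypot(*p)
prev=k
for i in range(1,21):
    t=np.radians(90*i/20);q=np.array([[np.cos(t),-np.sin(t)],[np.sin(t),np.cos(t)]])@k
    print(i,(R[:2,:2].T@(q-prev)/.025).round(3),(q+c).round(4));prev=q
E
```

```text
t 29.65 tcp [ 0.4572 -0.17    0.0395] yang 107.39 F [ 1.7 -0.7 -8.7]
shift units [0. 0. 0.]
152.8413465151928 0.09918274599457007
1 [ 0.21 -0.23] [ 0.4539 -0.1771]
2 [ 0.191 -0.246] [ 0.4512 -0.1844]
3 [ 0.171 -0.26 ] [ 0.449  -0.1919]
4 [ 0.15  -0.273] [ 0.4475 -0.1995]
5 [ 0.128 -0.284] [ 0.4465 -0.2072]
6 [ 0.106 -0.293] [ 0.4462 -0.215 ]
7 [ 0.082 -0.3  ] [ 0.4465 -0.2228]
8 [ 0.058 -0.306] [ 0.4474 -0.2305]
9 [ 0.034 -0.31 ] [ 0.4489 -0.2382]
10 [ 0.01  -0.311] [ 0.451  -0.2457]
11 [-0.015 -0.311] [ 0.4537 -0.253 ]
12 [-0.039 -0.309] [ 0.4569 -0.2601]
13 [-0.063 -0.305] [ 0.4607 -0.2669]
14 [-0.087 -0.299] [ 0.465  -0.2734]
15 [-0.11  -0.291] [ 0.4698 -0.2795]
16 [-0.133 -0.282] [ 0.4751 -0.2852]
17 [-0.154 -0.271] [ 0.4808 -0.2905]
18 [-0.175 -0.258] [ 0.4869 -0.2954]
19 [-0.195 -0.243] [ 0.4933 -0.2997]
20 [-0.213 -0.227] [ 0.5001 -0.3035]
```

Request:
{"method": "jog_arm", "body": {
  "plan": "0.21 -0.23 0 0 0 0 1;0.19 -0.25 0 0 0 0 1;0.17 -0.26 0 0 0 0 1;0.15 -0.27 0 0 0 0 1;0.13 -0.28 0 0 0 0 1;0.11 -0.29 0 0 0 0 1;0.08 -0.3 0 0 0 0 1;0.06 -0.31 0 0 0 0 1;0.03 -0.31 0 0 0 0 1;0.01 -0.31 0 0 0 0 1"
}}

```text
time_s: 30.65
tcp_pos: [0.4504, -0.2461, 0.0394]
ee_rot: [[-0.954, -0.299, -0.002], [-0.299, 0.954, 0.0], [0.001, 0.001, -1.0]]
wrist_force: [0.3, 1.9, -8.0]
gripper_width: 0.333
gripper_force: 30.0
```

Request:
{"method": "jog_arm", "body": {
  "plan": "-0.01 -0.31 0 0 0 0 1;-0.04 -0.31 0 0 0 0 1;-0.06 -0.3 0 0 0 0 1;-0.09 -0.3 0 0 0 0 1;-0.11 -0.29 0 0 0 0 1;-0.13 -0.28 0 0 0 0 1;-0.15 -0.27 0 0 0 0 1;-0.17 -0.26 0 0 0 0 1;-0.19 -0.24 0 0 0 0 1;-0.21 -0.23 0 0 0 0 1"
}}

```text
time_s: 31.65
tcp_pos: [0.4997, -0.3045, 0.0396]
ee_rot: [[-0.954, -0.299, -0.001], [-0.299, 0.954, -0.001], [0.001, -0.0, -1.0]]
wrist_force: [-3.8, -3.6, -7.6]
gripper_width: 0.337
gripper_force: 30.0
```

Request:
{"method": "jog_arm", "body": {
  "plan": "0 0 0 0 0 0 1;0 0 0 0 0 0 1;0 0 0 0 0 0 1;0 0 0 0 0 0 1;0 0 0 0 0 0 1;0 0 0 0 0 0 1;0 0 0 0 0 0 1;0 0 0 0 0 0 1;0 0 0 0 0 0 1;0 0 0 0 0 0 1"
}}

```text
time_s: 32.65
tcp_pos: [0.5016, -0.3053, 0.0405]
ee_rot: [[-0.954, -0.3, 0.004], [-0.3, 0.954, -0.003], [-0.003, -0.004, -1.0]]
wrist_force: [-1.8, -5.2, -7.8]
gripper_width: 0.333
gripper_force: 30.0
```

Request:
{"method": "jog_arm", "body": {
  "plan": "0.05 0.05 0 0 0 0 1;0 0 0 0 0 0 1;0 0 0.1 0 0 0 1;0 0 0.1 0 0 0 1;0 0 0.06 0 0 0 1;0 0 0 0 0 0 1;0 0 0 0 0 0 1;0 0 0 0 0 0 1;0 0 0 0 0 0 1;0 0 0 0 0 0 1"
}}

```text
time_s: 33.65
tcp_pos: [0.4997, -0.3044, 0.0341]
ee_rot: [[-0.954, -0.3, 0.003], [-0.3, 0.954, -0.003], [-0.002, -0.003, -1.0]]
wrist_force: [-2.9, -5.2, -6.3]
gripper_width: 0.335
gripper_force: 30.0
```

Request:
{"method": "jog_arm", "body": {
  "plan": "0 0 0.1 0 0 0 1;0 0 0.1 0 0 0 1;0 0 0.06 0 0 0 1;0 0 0.04 0 0 0 1;0 0 0.02 0 0 0 1;0 0 0 0 0 0 1;0 0 0 0 0 0 1;0 0 0 0 0 0 1;0 0 0 0 0 0 1;0 0 0 0 0 0 1"
}}

```text
time_s: 34.65
tcp_pos: [0.4998, -0.3044, 0.0264]
ee_rot: [[-0.954, -0.3, 0.003], [-0.3, 0.954, -0.003], [-0.002, -0.003, -1.0]]
wrist_force: [-3.2, -5.6, -5.0]
gripper_width: 0.33
gripper_force: 30.0
```

Request:
{"method": "jog_arm", "body": {
  "plan": "0 0 0 0 0 0 -1;0 0 0 0 0 0 -1;0 0 0 0 0 0 -1;0 0 0 0 0 0 -1;0 0 0 0 0 0 -1;0 0 0 0 0 0 -1;0 0 0 0 0 0 -1;0 0 -0.4 0 0 0 -1;0 0 -0.8 0 0 0 -1;0 0 -1 0 0 0 -1"
}}

```text
time_s: 35.65
tcp_pos: [0.4974, -0.3025, 0.0805]
ee_rot: [[-0.954, -0.299, -0.002], [-0.299, 0.954, 0.001], [0.002, 0.001, -1.0]]
wrist_force: [0.5, -0.1, 0.5]
gripper_width: 0.997
gripper_force: 0.0
```

Request:
{"method": "jog_arm", "body": {
  "plan": "0 0 -1 0 0 0 -1;0 0 -1 0 0 0 -1;0 0 -1 0 0 0 -1;0 1 -1 0 0 0 -1;0 1 0 0 0 0 -1;0 1 0 0 0 0 -1;-0.5 1 0 0 0 0 -1;-0.5 1 0 0 0 0 -1;-0.5 1 0 0 0 0 -1;-0.5 1 0 0 0 0 -1"
}}

```text
time_s: 36.65
tcp_pos: [0.4935, -0.1197, 0.1811]
ee_rot: [[-0.954, -0.299, 0.001], [-0.299, 0.954, -0.0], [-0.001, -0.0, -1.0]]
wrist_force: [0.2, -0.3, 0.4]
gripper_width: 1.001
gripper_force: 0.0
```

```bash
python3 - <<'E'
from h import *;from station import r
s=r.sense();p,d,K,E=shot(r,"w10");P=cloud(d,K,E);print(s["tcp_pos"],s["gripper_width"])
c=np.array([.5454,-.2153]);Q=P.reshape(-1,3);Q=Q[np.isfinite(Q[:,0])]
k=Q[(abs(Q[:,2]-.084)<.015)&(np.hypot(Q[:,0]-.5,Q[:,1]+.304)<.025)]
print("knob",len(k),np.percentile(k,[50,90,98],0).round(4) if len(k) else "")
if len(k):
    t=k[k[:,2]>np.percentile(k[:,2],98)-.004][:,:2];e=cv2.minEnclosingCircle((t*1000).astype(np.float32));v=np.array(e[0])/1000-c;print(e,np.degrees(np.arctan2(v[1],v[0]))%360)
q=Q[(Q[:,2]>.110)&(Q[:,2]<.119)&(np.hypot(*(Q[:,:2]-c).T)<.055)][:,:2]
print("cheek pts",len(q))
lab=cv2.kmeans(q.astype(np.float32),2,None,(3,50,1e-7),5,0)[1].ravel()
for i in(0,1):
    g=q[lab==i];m=g.mean(0);v=np.linalg.svd(g-m)[2][0];print(len(g),m,np.degrees(np.arctan2(v[1],v[0]))%180)
b=Q[(Q[:,2]>.083)&(Q[:,2]<.096)&(np.hypot(*(Q[:,:2]-c).T)<.046)];a=np.radians(17.45)
l=(b[:,:2]-c)@np.array([[np.cos(a),-np.sin(a)],[np.sin(a),np.cos(a)]]);print("stack",len(b),np.percentile(l,[1,99],0).round(4),np.percentile(b[:,2],[5,50,95]).round(4))
x=np.hstack([cv2.resize(cv2.imread("pics/w10.png"),(480,360))]);S=shot(r,"s10","side");y=cv2.resize(cv2.imread("pics/s10.png")[200:360,310:450],(315,360),interpolation=cv2.INTER_CUBIC);cv2.imwrite("pics/m10.png",np.hstack([x,y]))
E
```

```text
[ 0.49350056 -0.11973709  0.18112892] 1.0014871490800636
knob 1229 [[ 0.4971 -0.2998  0.0836]
 [ 0.5083 -0.2904  0.085 ]
 [ 0.5118 -0.289   0.0856]]
((498.8517150878906, -302.8459777832031), 14.583709716796875) 242.00037612387723
cheek pts 946
325 [ 0.53188016 -0.18069285] 18.16700656078403
621 [ 0.55548808 -0.24962024] 17.35614617834737
stack 4780 [[-0.0337 -0.0324]
 [ 0.0305  0.0372]] [0.0848 0.0903 0.0931]
```

View pics/m10.png

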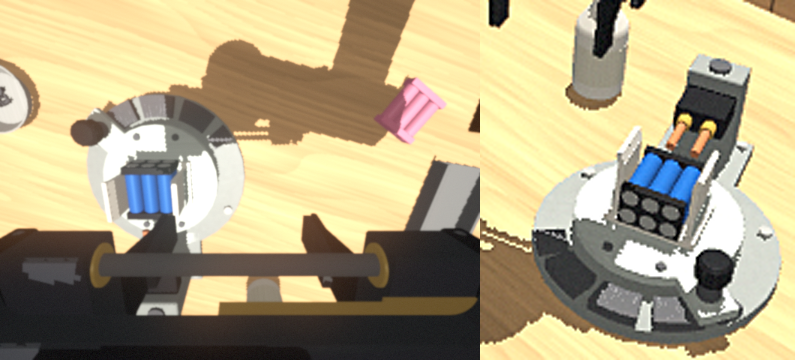

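The pictures show both blocks stacked squarely between the cheeks, with their cell ends facing the copper electrodes. The knob top is at 83.7 mm, the same height as when it was home at the start, and its angle is within 0.5° of a full quarter turn. The gripper is clear, so I'm handing in.

```bash
python3 -c "
from station import r
print(r.finish_job())"
```

```text
the job is handed in; nothing more can be done
None
```

The job is handed in at about 37 s of the 72 s allowed: both three-cell blocks are stacked in the nest, the head is in the welding position with the plunger home in its notch, the gripper is clear, and I did not touch the two-cell block, bottle, spool or dish (hand-in returned no verdict).

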